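Hold the amber cover over a tube rack on a blue-light viewer

ROBOT

A 6-joint arm with a two-finger parallel gripper is mounted at the origin on the work surface. World frame = base frame: x ahead of the robot, y to its left, z up, the work surface at z = 0. Lengths are in m, angles in degrees, forces in N, time in s.
With the tool pointing down it reaches from about 0.3 to 0.75 m from the base axis. Payload 8.5 kg.
Tool frame: the origin (TCP) lies at the very end of the fingers, on their centre line; the grasp point (between the pads) lies 19 mm behind it; x points along the fingers, y is the direction in which the jaws open and shut, and the axes are right-handed (so a half turn about x gives the same grasp; the last joint's range is limited). The gripper opens to 85 mm and grips with 20 to 120 N. Pads are 22 mm wide; open, the fingers measure 114 mm over their backs; the gripper's body (76 mm by 85 mm) begins 54 mm behind the grasp point. The pads swing forward as they close: fully open they stand 13 mm farther back than shut.
Start: joints at [-81.377, 21.807, 74.336, -0, 83.858, -12.336], TCP at [0.197, -0.514, 0.231] pointing down, gripper open.
Joint ranges: [-178.18, 178.18], [-50.72, 133.34], [12.68, 142.11], [-81.47, 261.47], [9.98, 163.14], [-165.26, 165.26]. Speed limits (degrees/s): [136.94, 136.94, 180, 180, 180, 180].

INTERFACE

Orientations are given as a 3x3 rotation matrix whose columns are the frame's x, y, z axes.
In Python, from rig import sensors, cams, env gives the robot as it stands.
- The arm moves only by the shell command python3 -m crank 'ROWS' [FORCE]. ROWS is a JSON object of lists of equal length, an entry for each row: "hand": the closure in counts, from 0 (fully open) to 255 (shut); "translation": the shift along the tool's x, y, z in m, a list of three; "dr": the turn, a rotation vector about the tool's x, y, z in rad, a list of three. A call has 1 to 5 rows; each row is the pose to reach, as a shift and turn from the pose commanded when the call began, along the tool's axes at that moment; what a row does not reach only later rows make up. A row lasts 1/10 s, in which the tool goes at most 50 mm and 8.59 degrees, less where a joint would pass 70% of its speed; a pose out of reach is approached as far as the arm can. A call with a gripper value outside its range is refused whole. The fingers move at their own pace and stop on an object; FORCE is the grip in N (left out, the last holds). Time passes only in rows, so rows that repeat a pose let the fingers close. It gives the time, the measured TCP pose, the force and the opening at its end, in the units of the state.
- sensors.observe(): the state, without advancing time (a new reading comes with each control period).
- cams.get_image(name): name is "scene" or "top" or "wrist"; returns (picture, depth): 400x640x3 uint8, blue, green, red; 400x640 float32, m along the optical axis (not along the pixel's ray), 0 where there is no reading.
- cams.calibration(name): a dict with "vertical_fov" (degrees; the focal length in pixels is half the picture's height over the tangent of half this angle, whatever the lens; pixels are square), "cx", "cy" (the principal point, pixels), "extrinsics" (4x4, takes a point from camera to world coordinates). Camera axes: x right, y down, z forward; pixel columns grow to the right and rows downward; lengths in m; the calibration is good to about 2 mm. A picture is of the moment at which its call begins: read the wrist's pose just before it. calibration takes no time and is no camera call; for the wrist camera it gives the pose at the moment of the call.
- env.close_job(): hands the job in, once; it reports no verdict.
The state is a dict: "time_s": time; "q": joint angles; "qvel": joint speeds; "joint_efforts": joint torques, N m; "position": TCP position; "tool_rot": TCP orientation; "ft_force": force on the tool from outside, world axes, zero at the start; "wrist_torque": the same for the moment, N m; "grip_width": finger opening in m.
Only numpy, scipy, OpenCV 4.12 (cv2) and the standard library are available. Lean on these libraries where they do the work, as an engineer would, in place of code of your own. Each camera call takes 0.05 s, during which the arm holds its last target. There are 200 camera calls.

TASK

Put the low rack with the two rows of small tubes flat on the lit glass of the blue-light viewer, inside the raised black frame and with its rows running left to right like the window's long side, keeping the rack upright and leaving the other bench things alone. Then take the amber viewing cover, which leans back on its stops, swing it forward over the rack and hold it tilted up at 45 degrees from shut, so that a colleague can read the tubes through it and still reach in underneath. The hinge is slack and the cover drops on the tubes if let go, so do not let it fall, and finish while still holding it at that angle.

Things in the scene. Friction and masses are not known exactly. Their poses are not given: they have to be found in the camera images.
- viewer: Blue-light viewer: flat white instrument fixed on the bench, 260 mm deep (its x) by 270 mm wide (its y), with a light blue glass plate let into its top inside a black frame. Origin: centre of its underside on the bench; x points from its front (switch and dimmer, towards the robot) to its rear (hinge), y to its left, z up. It may stand turned up to about 13 degrees.
- glass (a point): Centre of the top of the glass plate, 55 mm above the bench, 8 mm in front of the viewer's origin; axes as the viewer's. The glass measures 120 mm (x) by 200 mm (y); the black frame round it is 15 mm wide and stands 5 mm above the glass.
- cover_hinge (a point): Middle of the cover's hinge axis, on the viewer: 112 mm behind its origin, 66 mm above the bench, the axis along the viewer's y; does not move. The hinge blocks stand up to 71 mm, the two stops to about 98 mm above the bench, just behind the axis.
- cover (a joint): Hinge angle of the cover in rad: 0 = shut flat over the frame, growing as its front edge rises; 0.785 = 45 degrees; 1.57 = straight up; 1.8 = leaning back on its stops, where it rests at the start. The hinge is nearly free of friction: past about 1.6 it falls back on the stops, below that it falls shut.
- cover_grip (a point): Middle of the bow handle on the cover's free edge: a black round bar 12 mm thick, 130 mm long, along the hinge, 236 mm from the hinge axis in the cover's plane, on legs at its ends; 32 mm free between the bar and the cover's edge (198 mm from the axis). It can turn in a pinching grip. Cover: 4 mm amber sheet, 250 mm wide, 0.3 kg. x: from bar to hinge, y: along the hinge, z: square to the cover.
- strip_rack: The low grey rack with two rows of eight small white-capped tubes, which are fixed in it: body 34 mm (its x) by 92 mm (its y, along the rows) by 26 mm high, the caps up to 33 mm; about 0.09 kg. Loose, stands on the bench on the left or right of the viewer. Origin: centre of its underside, z up.
- tube_rack: Bystander: larger grey rack with four rows of bigger tubes, 76 by 120 by 48 mm, 57 mm with the caps; stands on the bench on the other side of the viewer. Origin: centre of its underside.
- bottle: Bystander: closed reagent bottle, 60 mm across, 130 mm high, to the rear left. Origin: centre of its underside.
- spinner: Bystander: small white bench centrifuge with a clear dome, 150 by 130 mm, 107 mm high, to the rear right. Origin: centre of its underside.
Not all that is in view belongs to the job. What is shaped like the strip_rack but red or yellow is not meant.

How it is judged (in metres and radians):
On the way:
1. The tube rack stands flat on the glass inside the frame, rows left to right, let go and at rest (z of strip_rack in the frame of glass between -0.003 and 0.003 m and x of strip_rack in the frame of glass between -0.046 and 0.046 m and y of strip_rack in the frame of glass between -0.058 and 0.058 m and angle between strip_rack's own z axis and vertical below 0.03 rad and angle between the y axis of strip_rack and the y axis of glass, either way round below 0.26 rad and contact force between the fingers and strip_rack below 0.05 N and linear speed of strip_rack below 0.02 m/s), for 0.2 s.
At the end, for the whole second after the job is handed in: The robot still holds the amber cover, at rest, 39 to 51 degrees (0.68 to 0.89 rad) from shut, nothing else carrying it; the strip rack stands flat on the glass inside the frame, rows within 15 degrees of the window's long side, touched by neither fingers nor cover (all of step 1 and value of joint cover between 0.68 and 0.89 rad and velocity of joint cover between -0.1 and 0.1 rad/s and contact force between any of the fingers, the arm and cover above 0.3 N and contact force between strip_rack and cover below 0.05 N); the arm keeps its last pose, push and grip.
It fails at once if the cover falls towards shut (under 20 degrees) or touches the tube rack on the glass (value of joint cover below 0.35 rad or contact force between cover and strip_rack above 0.3 N).
It fails at once if the strip rack is tipped over (more than 35 degrees) (angle between strip_rack's own z axis and vertical above 0.61 rad).
It fails at once if the larger tube rack, the bottle or the bench centrifuge is moved more than 20 mm (distance of any of tube_rack, bottle, spinner from where it was at the start of the episode above 0.02 m).
It also fails if it takes over 61 s, if anything falls off the work surface, if the arm or the gripper's body presses on something with over 40 N, if the wrist force passes 120 N, or if a joint passes its speed limit or range.

## Working session

There is one attempt and no reset: what is moved stays moved. The work goes in short steps, Python scripts to look and compute and a shell command to move; the robot and the scene stay as the last step left them, time stands still between calls to the robot, and variables do not carry over. Pictures are saved under pics/ and viewed, about 8 in all and at most 12, crops included, and the job is handed in when it is done.

```bash
mkdir -p pics; ls; cat > h.py <<'E'
import numpy as np, cv2
from rig import sensors, cams, env
def grab(n):
    c=cams.calibration(n); im,d=cams.get_image(n); return im,d,c
def world(c,d,u,v,z=None):
    f=200/np.tan(np.radians(c["vertical_fov"])/2); T=np.array(c["extrinsics"])
    u=np.asarray(u,float);v=np.asarray(v,float)
    r=np.stack([(u-c["cx"])/f,(v-c["cy"])/f,np.ones_like(u)],-1)
    if z is None: 
        return (r*d[...,None])@T[:3,:3].T+T[:3,3]
    w=r@T[:3,:3].T
    return T[:3,3]+w*((z-T[2,3])/w[...,2])[...,None]
def cloud(c,d):
    v,u=np.mgrid[:400,:640]; return world(c,d,u,v)
E
python3 - <<'E'
from h import *
for n in ("top","scene"):
    im,d,c=grab(n); cv2.imwrite(f"pics/{n}0.png",im); np.savez(f"{n}0.npz",im=im,d=d,c=c); print(n,c)
print(sensors.observe())
E
```

```text
pics
top {'vertical_fov': 50.37295656768111, 'cx': 319.1040576771461, 'cy': 197.01515908453348, 'extrinsics': array([[-1.90805205e-02, -9.96909825e-01,  7.62019349e-02,
         3.95512343e-01],
       [-9.99692800e-01,  2.02285138e-02,  1.43217509e-02,
         5.52142116e-04],
       [-1.58189461e-02, -7.59052592e-02, -9.96989545e-01,
         1.30482422e+00],
       [ 0.00000000e+00,  0.00000000e+00,  0.00000000e+00,
         1.00000000e+00]])}
scene {'vertical_fov': 48.495463547293454, 'cx': 313.1122928805368, 'cy': 194.5842875340485, 'extrinsics': array([[ 0.57875524,  0.6900029 , -0.43467041,  1.09216343],
       [ 0.81539131, -0.49837767,  0.29454491, -0.4070152 ],
       [-0.01339319, -0.52489589, -0.85106106,  1.23916134],
       [ 0.        ,  0.        ,  0.        ,  1.        ]])}
{'time_s': 0.1, 'q': array([-8.13781309e+01,  2.18384192e+01,  7.43772142e+01,  3.66120876e-04,
        8.38591819e+01, -1.23357989e+01]), 'qvel': array([ 0.04843081, -0.08810068, -0.0570923 ,  0.07835608,  0.03554774,
       -0.05422988]), 'joint_efforts': array([ 3.51045652e-03, -4.49218011e+01, -2.31653666e+01, -1.50562009e-04,
        3.77762553e-03, -1.09239755e-05]), 'position': array([ 0.19668376, -0.51336169,  0.23078026]), 'tool_rot': array([[-1.89470503e-04,  3.57677328e-01, -9.33845219e-01],
       [ 1.29196962e-03, -9.33844369e-01, -3.57677264e-01],
       [-9.99999147e-01, -1.27426894e-03, -2.85172277e-04]]), 'ft_force': array([0.376042  , 0.35434692, 0.57991841]), 'wrist_torque': array([ 0.0178526 , -0.01524321, -0.00159735]), 'grip_width': 0.08548409211634543}
```

View pics/top0.png

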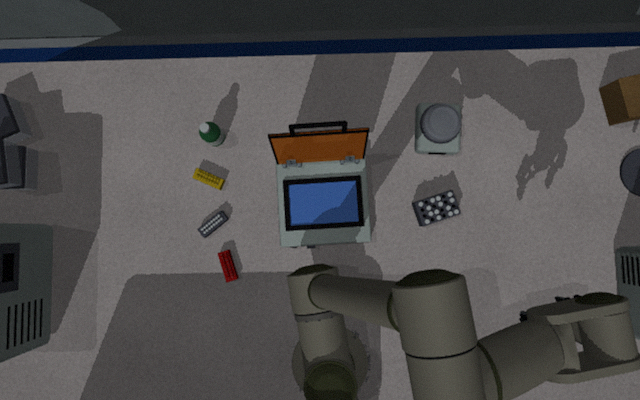

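View pics/scene0.png

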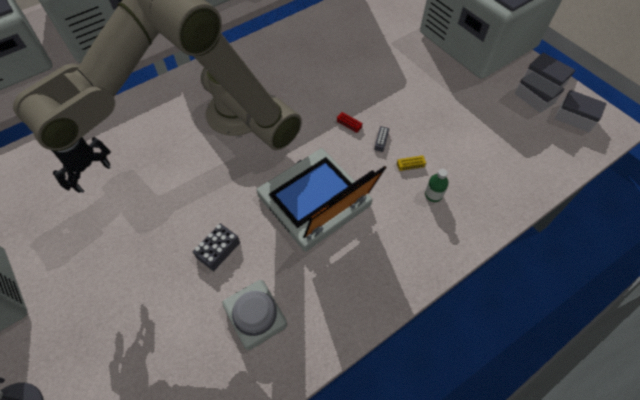

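Top view (pictures 1 and 2). These could be taken for the strip rack: red at (228,266), yellow at (208,177), small grey with white caps at (213,223), and the larger grey tube rack at (437,208). I choose the small grey one at (213,223). The viewer's glass is at about (323,203) and the handle bar at about (318,127).

```bash
python3 - <<'E'
from h import *
z=np.load("top0.npz",allow_pickle=True); im,d,c=z["im"],z["d"],z["c"].item()
P=cloud(c,d)
def box(u0,u1,v0,v1,cond):
    m=np.zeros((400,640),bool); m[v0:v1,u0:u1]=True; m&=(d>0)&cond(P); return m
hsv=cv2.cvtColor(im,cv2.COLOR_BGR2HSV)
# rack
m=box(190,235,205,245,lambda P:(P[...,2]>.015)); p=P[m]
r=cv2.minAreaRect((p[:,:2]*1000).astype(np.float32)); print("rack",m.sum(),r,np.percentile(p[:,2],[5,50,98]))
# glass by colour
m=box(270,380,165,250,lambda P:P[...,2]>0)&(hsv[...,0]>100)&(hsv[...,0]<125)&(hsv[...,1]>120)
k=cv2.morphologyEx(m.astype(np.uint8),cv2.MORPH_OPEN,np.ones((3,3)))>0
v,u=np.nonzero(k); w=world(c,d,u,v,.055); r=cv2.minAreaRect((w[:,:2]*1000).astype(np.float32)); print("glass",r,np.median(P[k][:,2]),w.mean(0))
# white top + frame height
m=box(265,385,155,255,lambda P:(P[...,2]>.045)&(P[...,2]<.066)); p=P[m]
print("viewer",cv2.minAreaRect((p[:,:2]*1000).astype(np.float32)))
# bar
m=box(285,352,118,136,lambda P:P[...,2]>.24); p=P[m]; print("bar",m.sum(),p.mean(0),p.max(0),p.min(0))
# bystander clouds
for n,b in dict(tube=(405,470,185,235),bottle=(192,228,115,150),spin=(410,470,98,160),red=(212,245,245,290),yel=(185,232,160,195)).items():
    m=box(*b,lambda P:P[...,2]>.012);p=P[m];print(n,cv2.minAreaRect((p[:,:2]*1000).astype(np.float32)),p[:,2].max())
cr=np.hstack([cv2.resize(im[155:290,180:280],None,fx=4,fy=4,interpolation=2),cv2.resize(im[110:245,270:370],None,fx=4,fy=4,interpolation=2)])
cv2.imwrite("pics/crop1.png",cr)
E
```

```text
rack 359 ((417.93231201171875, 342.1310729980469), (35.61675262451172, 91.48505401611328), 37.5651741027832) [0.02068248 0.02720585 0.03612453]
glass ((474.5077209472656, 8.0810546875), (124.03150177001953, 203.29364013671875), 2.3561477661132812) 0.055788426632706445 [0.47426298 0.00797839 0.055     ]
viewer ((478.29083251953125, 7.066009521484375), (254.92124938964844, 269.0896301269531), 2.5077035427093506)
bar 627 [0.64046992 0.00967333 0.27953818] [0.65561777 0.09811414 0.30602505] [ 0.6301974  -0.06798885  0.24004442]
tube ((451.8635559082031, -329.7242126464844), (76.01908111572266, 121.00483703613281), 17.564123153686523) 0.0661835083942286
bottle ((685.361328125, 333.98065185546875), (52.87726593017578, 59.04596710205078), 44.070945739746094) 0.1342644644862594
spin ((691.1729736328125, -342.90106201171875), (130.60745239257812, 152.42930603027344), 85.87310791015625) 0.1119738551463223
red ((291.3959655761719, 297.4654541015625), (90.70729064941406, 35.61478042602539), 17.291223526000977) 0.04255842874347193
yel ((555.9384155273438, 355.5428466796875), (92.76097106933594, 34.26872253417969), 65.03306579589844) 0.0418178905713642
```

View pics/crop1.png

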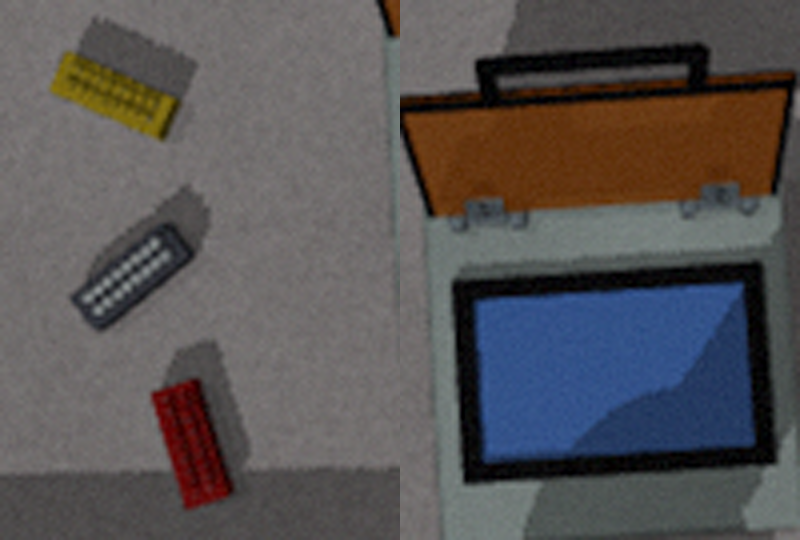

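Picture 3 confirms the choice: the grey body with two rows of white caps is at crop (132,277), with yellow and red on either side of it. Its measured size of 35.6 x 91.5 mm and its height both fit. The glass measures 124 x 203 mm at z 0.056, with yaw about +2.4°.

```bash
cat >> h.py <<'E'
from scipy.spatial.transform import Rotation as Ro
def Rt(yaw,pitch=0):
    "tool: yaw deg of its y axis; pitch deg forward from straight down"
    R0=np.array([[0,1,0],[0,0,-1],[-1,0,0]],float)
    return (Ro.from_euler('z',yaw,degrees=True)*Ro.from_euler('y',-pitch,degrees=True)).as_matrix()@R0
def to(p,yaw,pitch=0):
    s=sensors.observe(); R=s["tool_rot"]
    print("shift",np.round(R.T@(np.array(p)-s["position"]),4),"dr",np.round(Ro.from_matrix(R.T@Rt(yaw,pitch)).as_rotvec(),4))
def st():
    s=sensors.observe(); print("t",round(s["time_s"],2),"p",np.round(s["position"],4),"q",np.round(s["q"],1),"F",np.round(s["ft_force"],1),"w",round(s["grip_width"],4))
E
python3 - <<'E'
from h import *
print(Rt(-69.04)); to([.36,-.28,.25],-26.2)
E
```

```text
[[ 0.          0.3577161  -0.93383039]
 [ 0.         -0.93383039 -0.3577161 ]
 [-1.          0.          0.        ]]
shift [-0.0189 -0.1595 -0.236 ] dr [-7.477e-01 -7.000e-04  1.100e-03]
```

```bash
python3 -m crank '{"hand":[60,60,60,60,60],"translation":[[-0.019,-0.16,-0.236],[-0.019,-0.16,-0.236],[-0.019,-0.16,-0.236],[-0.019,-0.16,-0.236],[-0.019,-0.16,-0.236]],"dr":[[-0.748,0,0],[-0.748,0,0],[-0.748,0,0],[-0.748,0,0],[-0.748,0,0]]}' 40; python3 -c "
from h import *
st();to([.40,-.05,.25],10)"
```

```text
time_s: 0.6
position: [0.3401, -0.3071, 0.2479]
tool_rot: [[-0.0, 0.9, -0.436], [0.0, -0.436, -0.9], [-1.0, -0.0, -0.0]]
ft_force: [0.8, -0.1, -0.2]
grip_width: 0.0654
t 0.6 p [ 0.3401 -0.3071  0.2479] q [-56.9  11.8  86.1   0.   82.1 -31.1] F [ 0.8 -0.1 -0.2] w 0.0654
shift [-0.002  -0.0583 -0.2575] dr [-6.258e-01 -4.000e-04  2.000e-04]
```

```bash
python3 -m crank '{"hand":[60,60,60,60,60],"translation":[[-0.002,-0.058,-0.257],[-0.002,-0.058,-0.257],[-0.002,-0.058,-0.257],[-0.002,-0.058,-0.257],[-0.002,-0.058,-0.257]],"dr":[[-0.626,0,0],[-0.626,0,0],[-0.626,0,0],[-0.626,0,0],[-0.626,0,0]]}'; python3 -c "
from h import *
st();to([.418,.18,.25],37.6)"
```

```text
time_s: 1.1
position: [0.3975, -0.0639, 0.2498]
tool_rot: [[-0.0, 0.985, 0.172], [0.0, 0.172, -0.985], [-1.0, -0.0, -0.0]]
ft_force: [1.6, -1.0, 0.9]
grip_width: 0.0653
t 1.1 p [ 0.3975 -0.0639  0.2498] q [-26.1   5.9  93.2   0.   80.9 -36. ] F [ 1.6 -1.   0.9] w 0.0653
shift [-2.000e-04  6.220e-02 -2.367e-01] dr [-0.4831 -0.      0.    ]
```

```bash
python3 -m crank '{"hand":[60,60,60,60,60],"translation":[[0,0.062,-0.237],[0,0.062,-0.237],[0,0.062,-0.237],[0,0.062,-0.237],[0,0.062,-0.237]],"dr":[[-0.483,0,0],[-0.483,0,0],[-0.483,0,0],[-0.483,0,0],[-0.483,0,0]]}'; python3 -c "
from h import *
st();to([.418,.342,.16],37.6)"
```

```text
time_s: 1.6
position: [0.4185, 0.1805, 0.2497]
tool_rot: [[-0.0, 0.794, 0.608], [-0.0, 0.608, -0.794], [-1.0, -0.0, -0.0]]
ft_force: [0.8, -0.8, 0.3]
grip_width: 0.0651
t 1.6 p [0.4185 0.1805 0.2497] q [  8.4  11.5  86.3   0.   82.3 -29.1] F [ 0.8 -0.8  0.3] w 0.0651
shift [ 0.0897  0.0979 -0.1284] dr [-0.0024 -0.0001  0.0001]
```

Next I move above the rack and check with the wrist camera.

```bash
python3 -m crank '{"hand":[60,60,60,60,60],"translation":[[0.09,0.098,-0.128],[0.09,0.098,-0.128],[0.09,0.098,-0.128],[0.09,0.098,-0.128],[0.09,0.098,-0.128]],"dr":[[0,0,0],[0,0,0],[0,0,0],[0,0,0],[0,0,0]]}'; python3 -c "
from h import *
st()
im,d,c=grab('wrist'); cv2.imwrite('pics/w1.png',im)
P=cloud(c,d); m=(d>0)&(P[...,2]>.015)&(P[...,2]<.045)&(np.hypot(P[...,0]-.418,P[...,1]-.342)<.08); p=P[m]
print(m.sum(),cv2.minAreaRect((p[:,:2]*1000).astype(np.float32)),p[:,2].max())
to([.418,.342,.003],37.6)"
```

```text
time_s: 2.1
position: [0.4176, 0.3417, 0.1569]
tool_rot: [[-0.005, 0.793, 0.61], [-0.002, 0.61, -0.793], [-1.0, -0.005, -0.002]]
ft_force: [0.2, -0.8, -0.5]
grip_width: 0.0654
t 2.1 p [0.4176 0.3417 0.1569] q [ 26.7  24.7  82.8   0.   72.8 -10.9] F [ 0.2 -0.8 -0.5] w 0.0654
4661 ((419.92041015625, 346.18084716796875), (34.583702087402344, 91.37268829345703), 38.15796661376953) 0.03648611078810354
shift [ 0.1553  0.0013 -0.0014] dr [-0.0016 -0.0005  0.0031]
```

View pics/w1.png

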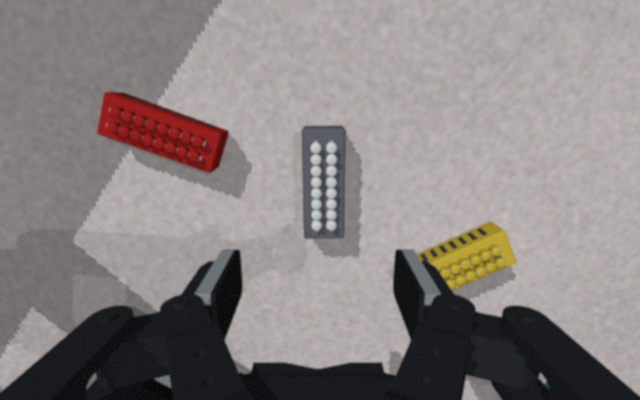

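Picture 4 shows the grey rack at (323,182), centred between the open fingers and aligned with them. The wrist fit of (0.420, 0.346) at 38.2° agrees with the top view to within 4 mm. I descend and grip.

```bash
python3 -m crank '{"hand":[60,60,60,60,60],"translation":[[0.05,0.003,-0.002],[0.09,0.003,-0.002],[0.125,0.003,-0.002],[0.15,0.003,-0.002],[0.153,0.003,-0.002]],"dr":[[0,0,0],[-0.005,0,0],[-0.005,0,0],[-0.005,0,0],[-0.005,0,0]]}' && python3 -m crank '{"hand":[100,140,180,220,220],"translation":[[0,0,0],[0,0,0],[0,0,0],[0,0,0],[0,0,0]],"dr":[[0,0,0],[0,0,0],[0,0,0],[0,0,0],[0,0,0]]}' 40; python3 -c "
from h import *
st()"
```

```text
time_s: 2.65
position: [0.4196, 0.3412, 0.0051]
tool_rot: [[-0.004, 0.793, 0.61], [-0.002, 0.61, -0.793], [-1.0, -0.004, -0.001]]
ft_force: [0.4, 0.4, 0.6]
grip_width: 0.0653
time_s: 3.15
position: [0.4214, 0.343, 0.0088]
tool_rot: [[0.003, 0.792, 0.611], [0.001, 0.611, -0.792], [-1.0, 0.003, 0.001]]
ft_force: [1.0, -1.9, 6.7]
grip_width: 0.0334
t 3.15 p [0.4214 0.343  0.0088] q [ 26.7  36.2  91.9  -0.   51.7 -11. ] F [ 1.  -1.9  6.7] w 0.0334
```

```bash
python3 -m crank '{"hand":[220,220,220,220,220],"translation":[[-0.02,0,0],[-0.05,0,0],[-0.09,0,0],[-0.13,0,0],[-0.16,0,0]],"dr":[[0,0,0],[0,0,0],[0,0,0],[0,0,0],[0,0,0]]}' ; python3 -c "
from h import *
st()
im,d,c=grab('wrist'); cv2.imwrite('pics/w2.png',im)
to([.4745,.175,.17],20); to([.4745,.008,.17],2.4)"
```

```text
time_s: 3.65
position: [0.4205, 0.3429, 0.1705]
tool_rot: [[0.004, 0.792, 0.611], [0.002, 0.611, -0.792], [-1.0, 0.004, 0.001]]
ft_force: [0.7, 0.2, -1.6]
grip_width: 0.0332
t 3.65 p [0.4205 0.3429 0.1705] q [ 26.7  24.   81.5   0.   74.3 -11. ] F [ 0.7  0.2 -1.6] w 0.0332
shift [ 0.0044 -0.0616  0.1656] dr [ 0.3083  0.0004 -0.0112]
shift [ 0.0036 -0.1637  0.2979] dr [ 0.6154 -0.0014 -0.0113]
```

View pics/w2.png

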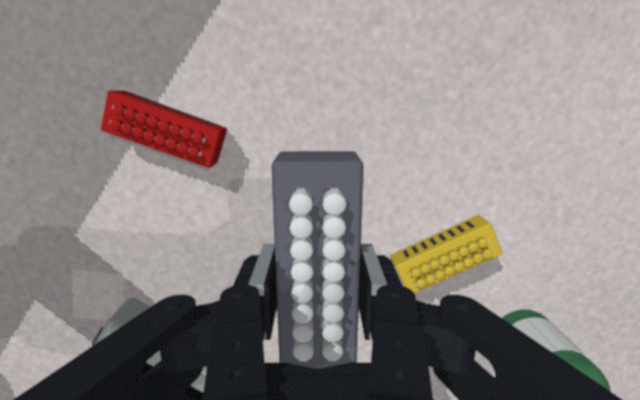

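Picture 5 shows the rack held level and central between the pads at (317,260), with red and yellow undisturbed. I carry it over the glass.

```bash
python3 -m crank '{"hand":[220,220,220,220,220],"translation":[[0,-0.012,0.033],[0,-0.024,0.066],[0,-0.036,0.1],[0,-0.05,0.133],[0.004,-0.062,0.166]],"dr":[[0.06,0,-0.002],[0.12,0,-0.004],[0.18,0,-0.006],[0.24,0,-0.008],[0.308,0,-0.011]]}' ; python3 -c "
from h import *
st()
to([.4745,.008,.17],2.4)"
```

```text
time_s: 4.2
position: [0.4729, 0.1721, 0.1639]
tool_rot: [[-0.007, 0.941, 0.34], [-0.005, 0.34, -0.941], [-1.0, -0.009, 0.002]]
ft_force: [1.2, 0.0, -1.2]
grip_width: 0.0335
t 4.2 p [0.4729 0.1721 0.1639] q [  6.6  21.   87.7  -0.3  71.7 -13.2] F [ 1.2  0.  -1.2] w 0.0335
shift [-0.0053 -0.0543  0.1549] dr [0.3047 0.0035 0.0083]
```

```bash
python3 -m crank '{"hand":[220,220,220,220,220],"translation":[[-0.001,-0.012,0.035],[-0.002,-0.025,0.07],[-0.003,-0.04,0.105],[-0.004,-0.05,0.14],[-0.005,-0.054,0.155]],"dr":[[0.06,0,0.002],[0.12,0,0.004],[0.18,0,0.006],[0.24,0.003,0.008],[0.305,0.003,0.008]]}' ;python3 -m crank '{"hand":[220,220],"translation":[[0,0,0],[0,0,0]],"dr":[[0,0,0],[0,0,0]]}' ; python3 -c "
from h import *
st()
im,d,c=grab('scene'); cv2.imwrite('pics/s2.png',cv2.resize(im[80:300,200:460],None,fx=3,fy=2.7))
im,d,c=grab('wrist'); P=cloud(c,d); cv2.imwrite('pics/w3.png',im)
hsv=cv2.cvtColor(im,cv2.COLOR_BGR2HSV); m=(hsv[...,0]>100)&(hsv[...,0]<125)&(hsv[...,1]>120)&(abs(P[...,2]-.055)<.01)
v,u=np.nonzero(m); print(m.sum(), P[m].min(0),P[m].max(0)); w=world(c,d,u,v,.055); print(cv2.minAreaRect((w[:,:2]*1000).astype(np.float32)))
m=(d>0)&(P[...,2]>.12)&(d<.3);print(m.sum())
to([.4745,.008,.066],2.4)"
```

```text
time_s: 4.7
position: [0.4749, 0.0068, 0.1695]
tool_rot: [[-0.001, 0.999, 0.039], [-0.002, 0.039, -0.999], [-1.0, -0.001, 0.002]]
ft_force: [0.3, 0.8, -0.2]
grip_width: 0.0334
time_s: 4.9
position: [0.4748, 0.0096, 0.1691]
tool_rot: [[-0.002, 0.999, 0.045], [-0.001, 0.045, -0.999], [-1.0, -0.002, 0.001]]
ft_force: [-0.2, 0.8, -1.2]
grip_width: 0.0329
t 4.9 p [0.4748 0.0096 0.1691] q [-13.1  17.9  91.8  -0.1  70.5 -15.7] F [-0.2  0.8 -1.2] w 0.0329
23859 [ 0.41000119 -0.04852383  0.05369027] [0.53729041 0.11203265 0.06214576]
((473.8249206542969, 31.293846130371094), (122.91747283935547, 157.6977081298828), 2.473691701889038)
94852
shift [ 1.029e-01 -1.000e-04  2.100e-03] dr [0.0041 0.0006 0.0022]
```

View pics/w3.png

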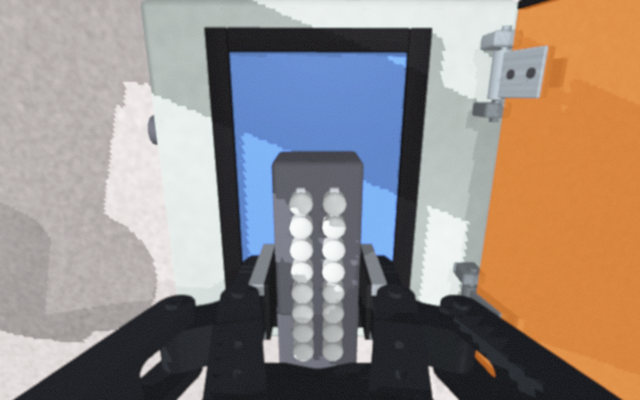

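Picture 6 shows the rack held over the window at (317,260), aligned with the frame. The glass fit gives x centre 0.474 and yaw 2.47°, which agrees with the top view. I lower it gradually.

```bash
python3 -m crank '{"hand":[220,220,220,220,220],"translation":[[0.03,0,0.002],[0.06,0,0.002],[0.085,0,0.002],[0.095,0,0.002],[0.098,0,0.002]],"dr":[[0,0,0.002],[0,0,0.002],[0,0,0.002],[0,0,0.002],[0,0,0.002]]}' ;python3 -m crank '{"hand":[220,220],"translation":[[0.003,0,0],[0.003,0,0]],"dr":[[0,0,0],[0,0,0]]}'
```

```text
time_s: 5.5
position: [0.4746, 0.008, 0.0702]
tool_rot: [[-0.002, 0.999, 0.045], [-0.0, 0.045, -0.999], [-1.0, -0.002, 0.0]]
ft_force: [-0.1, -0.4, -0.6]
grip_width: 0.0332
time_s: 5.7
position: [0.4752, 0.0074, 0.0683]
tool_rot: [[0.001, 0.999, 0.044], [-0.001, 0.044, -0.999], [-1.0, 0.001, 0.001]]
ft_force: [-0.3, -0.2, -0.1]
grip_width: 0.0331
```

```bash
for i in 1 2; do python3 -m crank '{"hand":[220,220],"translation":[[0.002,0,0],[0.002,0,0]],"dr":[[0,0,0],[0,0,0]]}'|grep -E "pos|ft"; done
```

```text
position: [0.475, 0.0073, 0.066]
ft_force: [-0.1, -0.1, -0.7]
position: [0.475, 0.0072, 0.0638]
ft_force: [1.1, 0.4, 0.5]
```

```bash
python3 -m crank '{"hand":[220,220],"translation":[[0.002,0,0],[0.002,0,0]],"dr":[[0,0,0],[0,0,0]]}'|grep -E "pos|ft";
```

```text
position: [0.475, 0.0072, 0.0637]
ft_force: [-7.2, 0.0, 25.0]
```

Contact at TCP 0.0637, as expected (0.055 + 0.0088). I ease off and release.

```bash
python3 -m crank '{"hand":[220,220],"translation":[[-0.002,0,0],[-0.002,0,0]],"dr":[[0,0,0],[0,0,0]]}'|grep -E "pos|ft"; python3 -m crank '{"hand":[140,120,100,90,90],"translation":[[0,0,0],[0,0,0],[0,0,0],[0,0,0],[0,0,0]],"dr":[[0,0,0],[0,0,0],[0,0,0],[0,0,0],[0,0,0]]}' 20|grep -E "pos|ft|grip"; python3 -m crank '{"hand":[90,90,90,90,90],"translation":[[-0.02,0,0],[-0.05,0,0],[-0.09,0,0],[-0.14,0,0],[-0.19,0,0]],"dr":[[0,0,0],[0,0,0],[0,0,0],[0,0,0],[0,0,0]]}';  python3 -m crank '{"hand":[90,90,90],"translation":[[-0.05,0,0],[-0.1,0,0],[-0.14,0,0]],"dr":[[0,0,0],[0,0,0],[0,0,0]]}';python3 - <<'E'
from h import *
st()
im,d,c=grab('wrist'); P=cloud(c,d); cv2.imwrite('pics/w4.png',im)
m=(d>0)&(P[...,2]>.072)&(P[...,2]<.1)&(abs(P[...,0]-.4745)<.05)&(abs(P[...,1]-.008)<.09); p=P[m]
print(m.sum(),cv2.minAreaRect((p[:,:2]*1000).astype(np.float32)),np.percentile(p[:,2],[2,50,98]))
im,d,c=grab('top'); P=cloud(c,d); cv2.imwrite('pics/t2.png',im)
m=(d>0)&(P[...,2]>.23)&(P[...,2]<.33)&(P[...,0]>.58)&(abs(P[...,1])<.15); p=P[m]; print(m.sum(),p.min(0),p.max(0),p.mean(0))
E
```

```text
position: [0.4749, 0.0073, 0.0639]
ft_force: [0.1, 0.3, -2.4]
position: [0.4748, 0.0073, 0.0636]
ft_force: [0.4, 0.1, 0.2]
grip_width: 0.0554
time_s: 7.5
position: [0.4743, 0.0075, 0.2556]
tool_rot: [[-0.001, 0.999, 0.044], [-0.001, 0.044, -0.999], [-1.0, -0.001, 0.001]]
ft_force: [0.4, -0.5, -1.0]
grip_width: 0.0553
time_s: 7.8
position: [0.4745, 0.0076, 0.3968]
tool_rot: [[0.002, 0.999, 0.044], [-0.001, 0.044, -0.999], [-1.0, 0.002, 0.001]]
ft_force: [1.0, 0.3, -0.2]
grip_width: 0.0553
t 7.8 p [0.4745 0.0076 0.3968] q [-13.4  10.   64.3  -0.  105.5 -15.9] F [ 1.   0.3 -0.2] w 0.0553
1825 ((475.19219970703125, 11.26812744140625), (34.0477180480957, 90.69373321533203), 3.3492677211761475) [0.0801448  0.08273152 0.0902543 ]
1080 [ 0.62100188 -0.11278445  0.23000448] [0.65509906 0.14074549 0.30635931] [0.63691397 0.01429342 0.26549191]
```

View pics/w4.png

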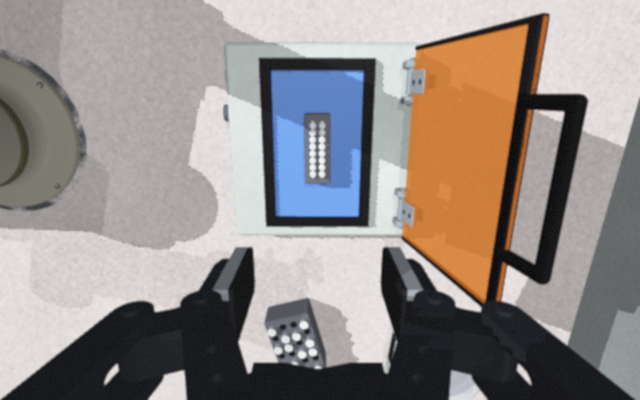

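Picture 7 shows the rack standing on the glass at (317,149), rows along the window. The fit gives (0.475, 0.011), yaw 3.3°, body top 0.083 and caps 0.090, so it is flat. The cover's handle is at (565,190). Expected bar centre is (0.648, 0.015, 0.296), and the depth maxima of 0.655 and 0.306 agree with that.

```bash
python3 -m crank '{"hand":[60,60,60,60,60],"translation":[[0,0.04,0],[0,0.085,0],[0,0.13,0],[0,0.165,0],[0,0.174,0]],"dr":[[0,0,0],[0,0,0],[0,0,0],[0,0,0],[0,0,0]]}';python3 - <<'E'
from h import *
st(); to([.648,.0153,.275],2.4)
im,d,c=grab('wrist'); P=cloud(c,d); cv2.imwrite('pics/w5.png',im)
m=(d>0)&(P[...,2]>.28)&(P[...,2]<.32)&(P[...,0]>.6)&(P[...,0]<.7)&(P[...,1]>.02)&(P[...,1]<.08); p=P[m]
print(m.sum()); 
if m.sum(): print(np.percentile(p,[2,50,98],axis=0))
im,d,c=grab('scene'); P=cloud(c,d); cv2.imwrite('pics/s5.png',im)
E
```

```text
time_s: 8.4
position: [0.6514, 0.0151, 0.3896]
tool_rot: [[-0.005, 0.999, 0.044], [0.0, 0.044, -0.999], [-1.0, -0.005, -0.0]]
ft_force: [-0.1, -0.3, -0.5]
grip_width: 0.0654
t 8.4 p [0.6514 0.0151 0.3896] q [ -9.   31.6  32.6  -0.  116.1 -11.6] F [-0.1 -0.3 -0.5] w 0.0654
shift [ 0.1146 -0.0028 -0.0003] dr [ 0.0023 -0.0004  0.0054]
1636
[[0.64055081 0.02143369 0.29766742]
 [0.64688211 0.05147723 0.30224512]
 [0.65318553 0.07909964 0.30415608]]
```

View pics/w5.png

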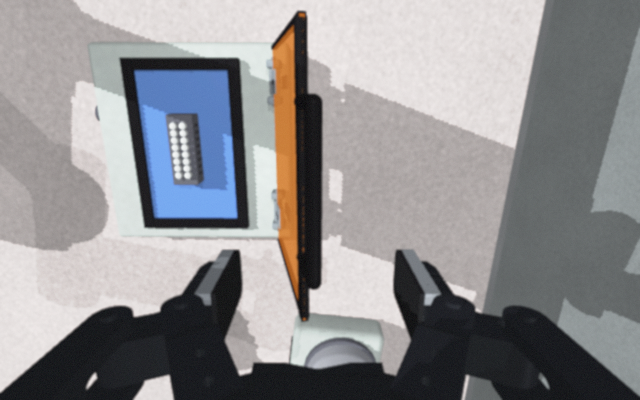

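Picture 8 shows the bar at (313,190), running along the view between the fingers. Measured centre is x 0.647 and top z 0.303, as expected. I descend and grip.

```bash
python3 -m crank '{"hand":[60,60,60,60,60],"translation":[[0.03,-0.003,0],[0.06,-0.003,0],[0.09,-0.003,0],[0.11,-0.003,0],[0.114,-0.003,0]],"dr":[[0,0,0.005],[0,0,0.005],[0,0,0.005],[0,0,0.005],[0,0,0.005]]}'; python3 -m crank '{"hand":[110,150,190,230,255],"translation":[[0,0,0],[0,0,0],[0,0,0],[0,0,0],[0,0,0]],"dr":[[0,0,0],[0,0,0],[0,0,0],[0,0,0],[0,0,0]]}' 40;python3 -m crank '{"hand":[255,255],"translation":[[0,0,0],[0,0,0]],"dr":[[0,0,0],[0,0,0]]}'; python3 -c "
from h import *
st()
im,d,c=grab('wrist'); cv2.imwrite('pics/w6.png',im)"
```

```text
time_s: 9.0
position: [0.644, 0.0151, 0.2774]
tool_rot: [[0.0, 0.999, 0.044], [0.0, 0.044, -0.999], [-1.0, 0.0, -0.0]]
ft_force: [-0.8, -0.4, 0.7]
grip_width: 0.065
time_s: 9.5
position: [0.6461, 0.0149, 0.2807]
tool_rot: [[0.007, 0.999, 0.044], [-0.001, 0.044, -0.999], [-1.0, 0.007, 0.001]]
ft_force: [1.9, -0.8, 4.5]
grip_width: 0.0104
time_s: 9.7
position: [0.6461, 0.0149, 0.2807]
tool_rot: [[0.007, 0.999, 0.044], [-0.001, 0.044, -0.999], [-1.0, 0.007, 0.001]]
ft_force: [0.8, 0.7, 4.9]
grip_width: 0.0105
t 9.7 p [0.6461 0.0149 0.2807] q [ -9.2  30.5  51.8   0.   97.3 -11.7] F [0.8 0.7 4.9] w 0.0105
```

View pics/w6.png

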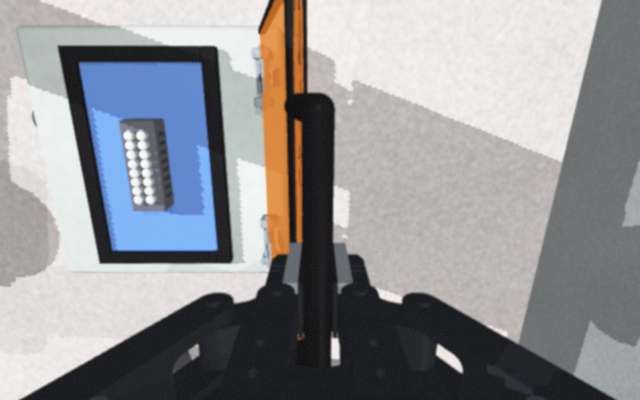

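Picture 9 shows the bar pinched between the pads at (318,300), width 10.5 mm. I compute the arc in the tool's axes.

```bash
cat > arc.py <<'E'
import numpy as np
L=.0165; r=.236
def pose(th):   # plane: (forward, up) relative to hinge; pitch
    ph=np.radians(45)*(1.8-th)/(1.8-.785)
    tx=np.array([np.sin(ph),-np.cos(ph)]); ty=np.array([np.cos(ph),np.sin(ph)])
    return r*np.array([-np.cos(th),np.sin(th)])+L*tx,tx,ty,ph
ths=np.linspace(1.8,.785,26)
for k in range(0,25,5):
    p0,tx,ty,ph0=pose(ths[k]); print("start",round(ths[k],3))
    for j in range(1,6):
        p,_,_,ph=pose(ths[k+j]); print([round(float((p-p0)@tx),4),round(float((p-p0)@ty),4),0],[0,0,round(float(ph-ph0),4)])
E
python3 arc.py
```

```text
start 1.8
[-0.002, -0.0089, 0] [0, 0, 0.0314]
[-0.0036, -0.0178, 0] [0, 0, 0.0628]
[-0.0049, -0.0268, 0] [0, 0, 0.0942]
[-0.0058, -0.0358, 0] [0, 0, 0.1257]
[-0.0063, -0.0449, 0] [0, 0, 0.1571]
start 1.597
[-0.0016, -0.0089, 0] [0, 0, 0.0314]
[-0.0028, -0.0179, 0] [0, 0, 0.0628]
[-0.0036, -0.027, 0] [0, 0, 0.0942]
[-0.004, -0.036, 0] [0, 0, 0.1257]
[-0.0041, -0.0451, 0] [0, 0, 0.1571]
start 1.394
[-0.0011, -0.009, 0] [0, 0, 0.0314]
[-0.0019, -0.018, 0] [0, 0, 0.0628]
[-0.0023, -0.0271, 0] [0, 0, 0.0942]
[-0.0023, -0.0362, 0] [0, 0, 0.1257]
[-0.0019, -0.0452, 0] [0, 0, 0.1571]
start 1.191
[-0.0007, -0.009, 0] [0, 0, 0.0314]
[-0.001, -0.0181, 0] [0, 0, 0.0628]
[-0.001, -0.0272, 0] [0, 0, 0.0942]
[-0.0005, -0.0362, 0] [0, 0, 0.1257]
[0.0003, -0.0452, 0] [0, 0, 0.1571]
start 0.988
[-0.0002, -0.0091, 0] [0, 0, 0.0314]
[-0.0001, -0.0181, 0] [0, 0, 0.0628]
[0.0004, -0.0272, 0] [0, 0, 0.0942]
[0.0012, -0.0362, 0] [0, 0, 0.1257]
[0.0025, -0.0452, 0] [0, 0, 0.1571]
```

```bash
python3 -m crank '{"hand":[255,255,255,255,255],"translation":[[-0.002,-0.009,0],[-0.0036,-0.018,0],[-0.005,-0.027,0],[-0.006,-0.036,0],[-0.0065,-0.045,0]],"dr":[[0,0,0.031],[0,0,0.063],[0,0,0.094],[0,0,0.126],[0,0,0.157]]}' 60; cat >> h.py <<'E'
def ang(L=.0165):
    s=sensors.observe(); b=s["position"]-L*s["tool_rot"][:,0]
    a=np.radians(2.4); f=np.array([np.cos(a),np.sin(a),0]); w=b-np.array([.594,.013,.066])
    h=w@f; print("bar r",round(np.hypot(h,w[2]),4),"theta",round(np.arctan2(w[2],-h),3),"pitch",round(np.degrees(np.arctan2(s["tool_rot"][:,0]@f,-s["tool_rot"][2,0])),1))
E
python3 -c "
from h import *
st();ang()"
```

```text
time_s: 10.25
position: [0.6008, 0.013, 0.2867]
tool_rot: [[0.164, 0.985, 0.044], [0.006, 0.044, -0.999], [-0.986, 0.164, 0.001]]
ft_force: [1.3, 0.1, 2.3]
grip_width: 0.0097
t 10.25 p [0.6008 0.013  0.2867] q [-11.   20.9  67.1   2.2  82.7 -13.6] F [1.3 0.1 2.3] w 0.0097
bar r 0.237 theta 1.588 pitch 9.5
```

```bash
python3 -m crank '{"hand":[255,255,255,255,255],"translation":[[-0.0016,-0.009,0],[-0.0028,-0.018,0],[-0.0036,-0.027,0],[-0.004,-0.036,0],[-0.004,-0.045,0]],"dr":[[0,0,0.031],[0,0,0.063],[0,0,0.094],[0,0,0.126],[0,0,0.157]]}' | grep -E "ft|grip"; python3 -c "
from h import *
ang()"
```

```text
ft_force: [2.3, 0.6, -0.2]
grip_width: 0.0099
bar r 0.2369 theta 1.387 pitch 18.5
```

```bash
python3 -m crank '{"hand":[255,255,255,255,255],"translation":[[-0.001,-0.009,0],[-0.002,-0.018,0],[-0.0023,-0.027,0],[-0.0023,-0.036,0],[-0.002,-0.045,0]],"dr":[[0,0,0.031],[0,0,0.063],[0,0,0.094],[0,0,0.126],[0,0,0.157]]}' | grep -E "ft|grip"; python3 -c "
from h import *
ang()"
```

```text
ft_force: [0.6, 2.1, 1.7]
grip_width: 0.0098
bar r 0.2372 theta 1.184 pitch 27.4
```

```bash
python3 -m crank '{"hand":[255,255,255,255,255],"translation":[[-0.0007,-0.009,0],[-0.001,-0.018,0],[-0.001,-0.027,0],[-0.0005,-0.036,0],[0.0003,-0.045,0]],"dr":[[0,0,0.031],[0,0,0.063],[0,0,0.094],[0,0,0.126],[0,0,0.157]]}' | grep -E "ft|grip"; python3 -c "
from h import *
ang()"
```

```text
ft_force: [2.5, 3.8, -0.4]
grip_width: 0.0097
bar r 0.2372 theta 0.983 pitch 36.4
```

```bash
python3 -m crank '{"hand":[255,255,255,255,255],"translation":[[-0.0002,-0.009,0],[0,-0.018,0],[0.0004,-0.027,0],[0.0012,-0.036,0],[0.0025,-0.045,0]],"dr":[[0,0,0.031],[0,0,0.063],[0,0,0.094],[0,0,0.126],[0,0,0.157]]}' | grep -E "ft|grip"; python3 -m crank '{"hand":[255,255,255,255,255],"translation":[[0,0,0],[0,0,0],[0,0,0],[0,0,0],[0,0,0]],"dr":[[0,0,0],[0,0,0],[0,0,0],[0,0,0],[0,0,0]]}';python3 - <<'E'
from h import *
st();ang()
im,d,c=grab('scene'); P=cloud(c,d); cv2.imwrite('pics/s7.png',cv2.resize(im[60:300,180:460],None,fx=2.8,fy=2.5))
hsv=cv2.cvtColor(im,cv2.COLOR_BGR2HSV)
m=(hsv[...,0]<20)&(hsv[...,1]>150)&(d>0)&(abs(P[...,0]-.5)<.16)&(abs(P[...,1]-.01)<.15)&(P[...,2]>.08)
p=P[m]; 
if len(p)>50:
    q=p-p.mean(0); n=np.linalg.svd(q,full_matrices=False)[2][2]; print("cover n",len(p),n,"tilt deg",np.degrees(np.arccos(abs(n[2]))))
im,d,c=grab('top'); P=cloud(c,d); np.savez('top9.npz',im=im,d=d,c=c)
for n,b in dict(tube=(405,470,185,235),bottle=(192,228,115,150),spin=(410,470,98,160)).items():
    m=np.zeros((400,640),bool); m[b[2]:b[3],b[0]:b[1]]=1; m&=(d>0)&(P[...,2]>.012)
    print(n,cv2.minAreaRect((P[m][:,:2]*1000).astype(np.float32))[0])
E
```

```text
ft_force: [-5.6, 4.4, 7.8]
grip_width: 0.0096
time_s: 12.75
position: [0.4376, 0.006, 0.2218]
tool_rot: [[0.711, 0.702, 0.044], [0.03, 0.032, -0.999], [-0.703, 0.711, 0.002]]
ft_force: [-14.3, -0.5, 12.8]
grip_width: 0.0095
t 12.75 p [0.4376 0.006  0.2218] q [-27.9  -2.9 122.7  49.7  28.1 -68.6] F [-14.3  -0.5  12.8] w 0.0095
bar r 0.2374 theta 0.783 pitch 45.3
cover n 4308 [-0.70485631 -0.03182052 -0.70863604] tilt deg 44.875951960532966
tube (451.7503662109375, -329.1516418457031)
bottle (685.7386474609375, 334.3554992675781)
spin (691.5402221679688, -342.493896484375)
```

View pics/s7.png

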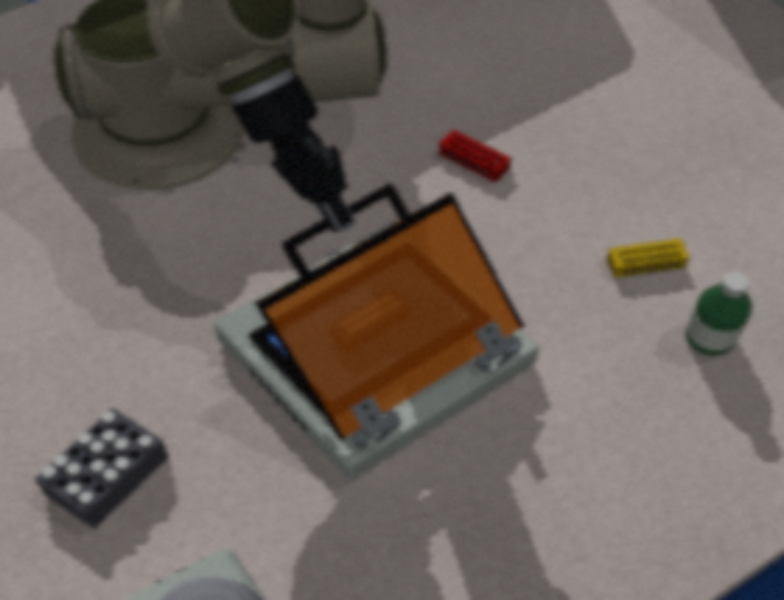

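Picture 10 shows the cover held by its bar at about 45° (gripper at 335,215), with the rack visible through it near (370,320) and well clear. The plane fit gives 44.9°. The wrist carries about 19 N of radial strain, so I ease that by 1 mm and confirm everything is at rest.

```bash
python3 -m crank '{"hand":[255,255,255,255,255],"translation":[[-0.0005,0,0],[-0.001,0,0],[-0.001,0,0],[-0.001,0,0],[-0.001,0,0]],"dr":[[0,0,0],[0,0,0],[0,0,0],[0,0,0],[0,0,0]]}' | grep ft;python3 -m crank '{"hand":[255,255,255,255,255],"translation":[[0,0,0],[0,0,0],[0,0,0],[0,0,0],[0,0,0]],"dr":[[0,0,0],[0,0,0],[0,0,0],[0,0,0],[0,0,0]]}'|grep ft;python3 - <<'E'
from h import *
st();ang()
im,d,c=grab('wrist'); P=cloud(c,d); cv2.imwrite('pics/w9.png',im)
im,d,c=grab('scene'); P=cloud(c,d); hsv=cv2.cvtColor(im,cv2.COLOR_BGR2HSV)
m=(hsv[...,0]<20)&(hsv[...,1]>150)&(d>0)&(abs(P[...,0]-.5)<.16)&(abs(P[...,1]-.01)<.15)&(P[...,2]>.08)
p=P[m]; n=np.linalg.svd(p-p.mean(0),full_matrices=False)[2][2]; print("tilt deg",np.degrees(np.arccos(abs(n[2]))), abs(sensors.observe()["qvel"]).max())
E
```

```text
ft_force: [3.2, 1.6, -2.2]
ft_force: [3.5, 3.8, -3.8]
t 13.85 p [0.437  0.0059 0.2215] q [-28.   -3.  122.7  49.5  28.3 -68.5] F [ 3.5  3.8 -3.8] w 0.0102
bar r 0.2376 theta 0.78 pitch 45.2
tilt deg 44.738139938849535 0.12276126234935295
```

View pics/w9.png

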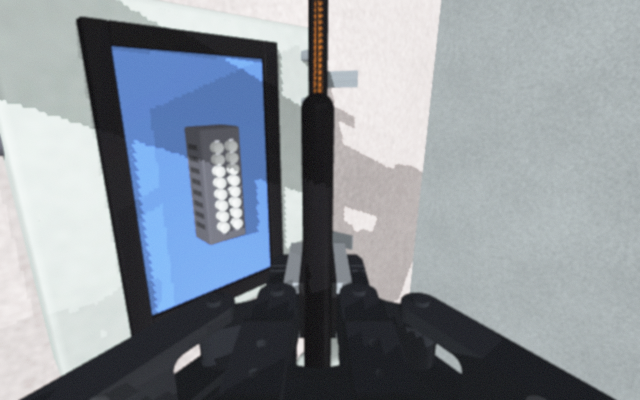

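Picture 11 shows the rack standing on the glass at (215,185), inside the frame and untouched, with the bar firmly pinched at (318,260). Strain is down to about 6 N and the arm is at rest.

```bash
python3 -c "
from rig import env
print(env.close_job())"
```

```text
the job is handed in; nothing more can be done
None
```

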